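# Load and latch the leak-test drawer

### The arm

A 6-joint arm with a two-finger parallel gripper is mounted at the origin on the work surface; the furniture and walls round the work are solid. World frame = base frame: x ahead of the robot, y to its left, z up, the work surface at z = 0. Lengths are in m, angles in rad, forces in N, time in s.
With the tool pointing down it reaches from about 0.25 to 0.775 m from the base axis. Payload 8.9 kg.
Tool frame: the origin (TCP) lies between the finger pads, 19 mm behind the fingertips; this is the grasp point; z points along the fingers, y is the line along which they close (so a half turn about z gives the same grasp; the last joint's range is limited). The gripper opens to 85 mm and grips with 20 to 120 N. Pads are 22 mm wide; open, the fingers measure 114 mm over their backs; the gripper's body (76 mm by 85 mm) begins 54 mm behind the grasp point. The pads swing forward as they close: fully open they stand 13 mm farther back than shut.
Start: joints at [-1.377, 0.291, -0.153, 1.127, 0, 1.431], TCP at [0.172, -0.496, 0.25] pointing down, gripper open.
Joint ranges: [-2.52, 2.52], [-0.91, 1.74], [-1.3, 1.37], [-1.96, 2.02], [-1.52, 1.47], [-3.14, 3.14]. Speed limits (rad/s): [2.22, 2.22, 2.79, 3.14, 3.14, 3.14].

### API

Orientations are given as a unit quaternion [w, x, y, z].
In Python, from plant import * gives the robot as it stands.
- The arm moves only by the tool apply_moves, never from a script. Its argument "steps" is text: rows parted by semicolons, each of 7 numbers parted by spaces: the shift along the world's x, y, z in units of 8 cm (1.0 is 8 cm), then the turn, a rotation vector about the world's x, y, z in units of pi rad (1.0 is pi rad), then the opening, from -1 (shut) to 1 (fully open). In form: x y z wx wy wz gripper; .... A call has 1 to 20 rows; each row is the pose to reach, as a shift and turn from the pose commanded when the call began, turning the shorter way round; what a row does not reach only later rows make up. A row lasts 1/12 s, in which the tool goes at most 41.7 mm and 7.16 degrees, less where a joint would pass 70% of its speed; a pose out of reach is approached as far as the arm can. A call with a number of a shift or a turn outside -1 to 1 is refused whole. A call with a gripper value outside its range is refused whole. The fingers move at their own pace and stop on an object; "grip_force" is the grip in N (left out, the last holds). Time passes only in rows, so rows that repeat a pose let the fingers close. It gives the time, the measured TCP pose, the force, the opening and the grip force at its end, in the units of the state.
- sense(): the state, without advancing time (a new reading comes with each control period).
- snapshot(name): name is "scene" or "top"; returns a dict with "image" (480x640x3 uint8, red, green, blue), "fov_y" (degrees; the focal length in pixels is half the picture's height over the tangent of half this angle, whatever the lens; pixels are square), "cx", "cy" (the principal point, pixels), "dist_coeffs" ([k1, k2, p1, p2, k3] as OpenCV has them; the pictures are not rectified), "R" (3x3) and "t" (3): a world point X has camera coordinates R X + t. Camera axes: x right, y down, z forward; pixel columns grow to the right and rows downward; lengths in m; the calibration is good to about 2 mm. A picture is of the moment at which its call begins. There is no depth.
- sign_off(): hands the job in; it is judged then, once.
The state is a dict: "clock": time; "qpos": joint angles; "joint_velocities": joint speeds; "effort": joint torques, N m; "tcp_pos": TCP position; "tcp_rot": TCP orientation; "ft_force": force on the tool from outside, world axes, zero at the start; "torque": the same for the moment, N m; "opening": finger opening in m; "grip_force": force on a finger pad.
Only numpy, scipy, OpenCV 4.12 (cv2) and the standard library are available. Lean on these libraries where they do the work, as an engineer would, in place of code of your own. Each camera call takes 0.05 s, during which the arm holds its last target. There are 200 camera calls.

### The job

Set the loose white dome cap that stands on the bench upright in the round nest of the test chamber's drawer and push the drawer shut. Then swing the latch's wire loop down over the front of the steel keeper post on the drawer, and throw the latch lever over, past its snap point, until it lies fully flat and holds the drawer tight. Leave the violet port housing on the bench alone.

Things in the scene. Friction and masses are not known exactly. Their poses are not given: they have to be found in the camera images.
- dome_cap: the loose white dome cap with small black buttons on its side, 37x36 mm, 34 mm high, 22 g, upright on the bench to the robot's right; origin at the centre of its underside, z up. It and the violet housing stand at two spots about 90 to 150 mm apart, either may be at either; a second such cap in a bin at the left is not meant. Grasp across the sides with the pads 9 to 30 mm above its underside
- port_housing: the loose clear-violet ring-shaped port housing, 40x51 mm, 22 mm high, beside the dome cap; not part of the job, must stay where it is; origin at the centre of its underside
- chamber: white box-shaped test chamber fixed to the bench, 105 deep x 130 wide x 76 mm high to its roof; origin on the bench under its middle. Its own -x is its front, towards the robot, y along its width; yaw within about 0.25 rad. All local directions below are in its frame. The front face is 55 mm in front of the origin; the draw latch sits on the roof in the middle of the width
- drawer (a joint): slide of the drawer, 0 = shut, grows as it comes out to the chamber's -x, up to 0.080 m (start 0.070 to 0.080); stays where left, about 1.5 N to move. Drawer front: white panel 10 mm thick, 126 mm wide, from 12 to 74 mm above the bench; behind it a flat platform 26 mm above the bench, open on top and at its sides, that carries the nest
- nest (a point): centre of the black round nest on the drawer platform, at the platform's top face, 26 mm above the bench: a ring of 41 mm inner and 50 mm outer diameter, 6 mm high. The seated dome cap's underside is here. 40 mm behind the drawer panel's inner face; moves with the drawer
- drawer_handle (a point): centre of the drawer's steel bar handle, a bar 9 mm thick and 80 mm long along y, 35 mm above the bench, 30 mm in front of the panel; push it (towards the chamber's +x) to shut the drawer
- keeper (a point): where the loop's crossbar seats on the keeper, 88 mm above the bench, on the drawer front's middle: directly in front (-x) of a steel post 22 mm wide (along y), 8 mm thick, whose top leans forward and ends 14 mm above this point, at most 1 mm in front of it. In front of the post is a flat block 30 mm wide, its top 3 mm below this point, reaching 18 mm forward
- latch_lever (a joint): hinge of the latch lever about the chamber's y. 0 = closed: the handle lies flat forward (to -x), over the loop and keeper. Grows as it is swung up and back: 1.57 upright, 2.5 stop. Starts open at 2.1 to 2.4 and stays where left (friction 0.05 N m). With the loop hooked it tightens below about 1.2 rad, needs up to some 6 N at the grip, passes dead centre at about 0.3 and then snaps down to 0
- lever_pivot (a point): axis of the lever, on the middle plane, 99 mm above the bench; the loop's own pivot is 18 mm from it
- lever_grip (a point): point on the lever's steel handle 95 mm from lever_pivot (with the lever flat: 95 mm towards -x and 9.5 mm above the pivot); handle here 26 mm wide along y, 5 mm thick, ends 20 mm further out. Can be pinched across its width from above and led round the pivot in an arc with the tool pointing down
- latch_loop (a joint): hinge of the wire loop relative to the lever, about the same y direction. The loop's elevation above level-forward (0 = level, pointing to -x; 1.57 = standing up) is latch_lever + latch_loop; it starts standing up at about 1.4 to 1.9 and stays where left by light friction (0.025 N m)
- loop_pivot (a point): middle of the loop's pivot on the lever; moves with the lever, about 80 mm above the bench while the lever is open. With the drawer shut and lever open, swinging the loop down to level brings its bar over the top of the keeper post and down in front of it, 12 to 22 mm ahead of its seat; pressing on both ends of the bar (fingers about 30 mm apart, either side of the post) does it
- loop_bar (a point): middle of the loop's crossbar, a wire 5.6 mm thick, 40 mm long along y, 71.5 mm from loop_pivot; a side wire of 5 mm runs from each end back to the pivot (35 mm free between them).
- loop_spring (a joint): stretch of the loop along its length, 0 slack to 0.008 m, stiffness 4500 N/m; about 0.004 when the latch is closed on the keeper, 0 when it is not hooked
Mind the look-alikes: they are no part of the job. What is shaped like the dome_cap but blue is not meant.

How it is judged:
On the way, in this order (a step that is already met when the one before it is completed fails the run):
1. the dome cap sits upright in the drawer's nest, let go (horizontal distance between dome_cap and nest below 0.007 m and z of dome_cap in the frame of nest between -0.004 and 0.005 m and angle between dome_cap's own z axis and vertical below 0.15 rad and contact force between the fingers and dome_cap below 0.2 N), for 0.2 s.
2. the drawer is pushed shut with the dome cap in its nest (horizontal distance between dome_cap and nest below 0.007 m and z of dome_cap in the frame of nest between -0.004 and 0.005 m and angle between dome_cap's own z axis and vertical below 0.15 rad and value of joint drawer below 0.006 m), for 0.2 s.
3. the loop's crossbar is down in front of the keeper post (x of loop_bar in the frame of keeper between -0.032 and 0.003 m and z of loop_bar in the frame of keeper below 0.005 m and value of joint drawer below 0.012 m), for 0.2 s.
4. the lever is thrown past dead centre and lies flat with the loop under tension (x of loop_bar in the frame of keeper between -0.032 and 0.003 m and z of loop_bar in the frame of keeper below 0.005 m and value of joint latch_lever below 0.1 rad and value of joint loop_spring above 0.002 m), for 0.2 s.
At the end, for the whole second after the job is handed in: Dome cap upright (0.15 rad) in the drawer nest (within 7 mm of centre, on its floor); drawer shut (3 mm); loop crossbar hooked in front of the keeper post, below its top; loop under tension (stretched over 2 mm); lever flat (within 0.1 rad of closed) (all of step 4 and horizontal distance between dome_cap and nest below 0.007 m and z of dome_cap in the frame of nest between -0.004 and 0.005 m and angle between dome_cap's own z axis and vertical below 0.15 rad and value of joint drawer below 0.003 m); the robot touches nothing.
It fails at once if the violet port housing is moved more than 20 mm (distance of port_housing from where it was at the start of the episode above 0.02 m).
It also fails if it takes over 72 s, if anything falls off the work surface, if the arm or the gripper's body presses on something with over 40 N, if the wrist force passes 120 N, or if a joint passes its speed limit or range.

## Working session

There is one attempt and no reset: what is moved stays moved. The work goes in short steps, Python scripts to look and compute and a tool call to move; the robot and the scene stay as the last step left them, time stands still between calls to the robot, and variables do not carry over. Pictures are saved under pics/ and viewed, at most 10 in all, crops included, and the job is handed in when it is done.

Besides the shell and the picture viewer there is one more tool, called after "Call:" in YAML: its name, and indented under it one key for each argument. apply_moves: Moves the arm, as the interface text tells. Shifts and turns lie within -1 to 1; 1 stands for 8 cm of shift or pi rad of turn. Its arguments: {"type":"object","properties":{"steps":{"type":"string"},"grip_force":{"type":"number"}},"required":["steps"]}

```bash
mkdir -p pics
cat > h.py <<'E'
from plant import *
import numpy as np, cv2
def K(s):
    f=240/np.tan(np.radians(s["fov_y"])/2); return np.array([[f,0,s["cx"]],[0,f,s["cy"]],[0,0,1.]])
def ray(s,uv):
    p=cv2.undistortPoints(np.array([[uv]],float),K(s),np.array(s["dist_coeffs"],float))[0,0]
    R=np.array(s["R"]);t=np.array(s["t"]); return -R.T@t, R.T@np.array([p[0],p[1],1.])
def onz(s,uv,z):
    c,d=ray(s,uv); return c+d*(z-c[2])/d[2]
def tri(s1,u1,s2,u2):
    c1,d1=ray(s1,u1);c2,d2=ray(s2,u2)
    a=np.linalg.lstsq(np.c_[d1,-d2],c2-c1,rcond=None)[0]
    p,q=c1+a[0]*d1,c2+a[1]*d2; return (p+q)/2,np.linalg.norm(p-q)
def proj(s,X):
    R=np.array(s["R"],float);t=np.array(s["t"],float)
    return cv2.projectPoints(np.array(X,float).reshape(-1,3),cv2.Rodrigues(R)[0],t,K(s),np.array(s["dist_coeffs"],float))[0][:,0]
def snap(n,fn=None):
    s=snapshot(n)
    if fn: cv2.imwrite("pics/"+fn,cv2.cvtColor(s["image"],cv2.COLOR_RGB2BGR))
    return s
E
python3 - <<'E'
from h import *
import pickle
a=snap("scene","s0.png");b=snap("top","t0.png")
pickle.dump((a,b),open("s0.pkl","wb"))
for s in(a,b):print(s["fov_y"],s["dist_coeffs"],-np.array(s["R"]).T@np.array(s["t"]),np.array(s["R"])[2])
E
```

```text
42.60438696935163 [-0.02309645  0.          0.          0.          0.        ] [-0.05138169 -0.99675161  1.04516163] [ 0.38892938  0.60866347 -0.69156541]
46.60223341375146 [-0.13314732  0.          0.          0.          0.        ] [ 0.36089369 -0.17132542  1.34939482] [ 0.09842745  0.00684286 -0.9951207 ]
```

View pics/s0.png

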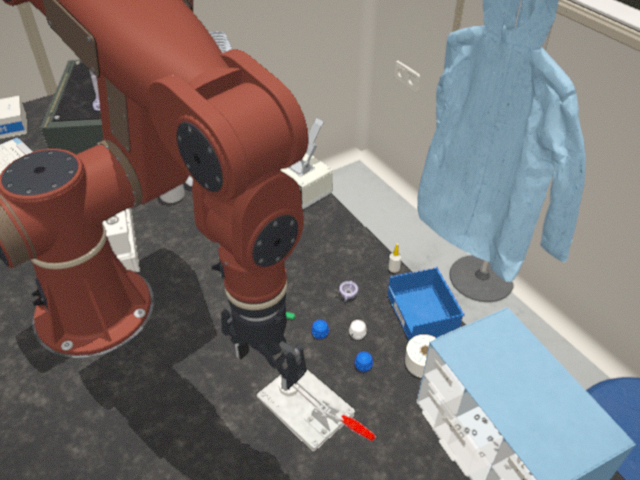

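View pics/t0.png

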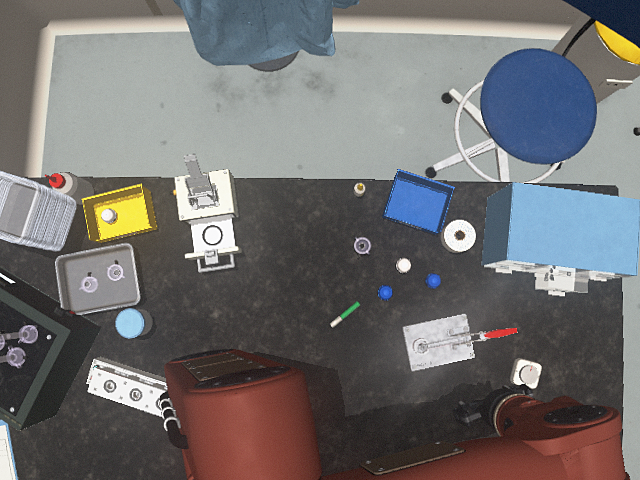

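Scene view: the white cap is at (358,329), the violet housing at (348,290) and the two blue domes at (320,329) and (364,361). Top view: white cap at (403,265), violet housing at (362,245), blue domes at (386,293) and (433,281), and a second white cap in the yellow bin at (108,215). The chamber is at (205,195) with its drawer handle at (217,265). The cap meant is the white one at (403,265), since it stands loose on the bench next to the violet housing. I'll confirm it in a crop.

Run:
```python
from h import *
import pickle
a,b=pickle.load(open("s0.pkl","rb"))
A=cv2.cvtColor(b["image"],cv2.COLOR_RGB2BGR);S=cv2.cvtColor(a["image"],cv2.COLOR_RGB2BGR)
c=cv2.resize(A[145:285,155:255],None,fx=4,fy=4,interpolation=cv2.INTER_CUBIC)
d=cv2.resize(A[225:315,340:450],None,fx=3.3,fy=3.3,interpolation=cv2.INTER_CUBIC)[:280,:360]
e=cv2.resize(S[275:380,290:390],None,fx=2.66,fy=2.66,interpolation=cv2.INTER_CUBIC)[:280]
o=np.zeros((560,800,3),np.uint8);o[:,:400]=c;o[:d.shape[0],400:400+d.shape[1]]=d;o[280:280+e.shape[0],400:400+e.shape[1]]=e
cv2.imwrite("pics/c0.png",o)
# white cap centroids
def blob(s,roi):
    x0,y0,x1,y1=roi;h=cv2.cvtColor(s["image"],cv2.COLOR_RGB2HSV)[y0:y1,x0:x1]
    m=((h[...,1]<60)&(h[...,2]>130)).astype(np.uint8)
    n,l,st,ce=cv2.connectedComponentsWithStats(m);i=1+np.argmax(st[1:,4]);return st[i],ce[i]+[x0,y0],st[i][:2]+[x0,y0]
st,ct,_=blob(b,(388,250,420,280));print(st,ct,onz(b,ct,.02))
st,cs,_=blob(a,(343,315,372,345));print(st,cs,onz(a,cs,.02));print(tri(a,cs,b,ct))
# handle and chamber corners
for n,uv,z in[("handleL",(198,270),.035),("handleR",(236,264),.035),("roofFL",(181,222),.076),("roofFR",(234,216),.076),("roofBR",(231,171),.076),("nest",(213,235),.03),("violet",(362,245),.01)]:print(n,onz(b,uv,z))
print(sense())
```

```text
[  8   8  15  15 167] [403.13173653 264.8742515 ] [ 0.44807948 -0.36736236  0.02      ]
[  6   4  18  21 280] [357.54285714 328.78571429] [ 0.44745806 -0.37029773  0.02      ]
(array([ 0.44868174, -0.36807482,  0.01665064]), np.float64(0.0008739355899435637))
handleL [0.42710491 0.12153967 0.035     ]
handleR [0.44297343 0.03088099 0.035     ]
roofFL [0.5360643  0.15673432 0.076     ]
roofFR [0.55172235 0.03268261 0.076     ]
roofBR [0.65820338 0.04345248 0.076     ]
nest [0.51194534 0.08930023 0.03      ]
violet [ 0.49538461 -0.26898111  0.01      ]
{'clock': 0.1, 'qpos': array([-1.37732444e+00,  2.91227759e-01, -1.54048553e-01,  1.12667893e+00,
        3.77442258e-05,  1.43150119e+00]), 'joint_velocities': array([-0.0005252 , -0.00216794,  0.00212848,  0.00049916, -0.00099423,
        0.00057409]), 'effort': array([ 1.63258290e-03, -5.37977350e+01,  3.31917751e+01,  9.35008720e-03,
       -2.05480774e-04,  7.93637582e-07]), 'tcp_pos': array([ 0.17144328, -0.49583652,  0.24948859]), 'tcp_rot': array([-5.79754246e-04,  9.86190002e-01,  1.65616858e-01,  3.17059464e-06]), 'ft_force': array([ 0.22673848, -0.07805641, -0.65544532]), 'torque': array([0.01906105, 0.0204394 , 0.01097953]), 'grip_force': 0.0, 'opening': 0.08520806447855413}
```

View pics/c0.png

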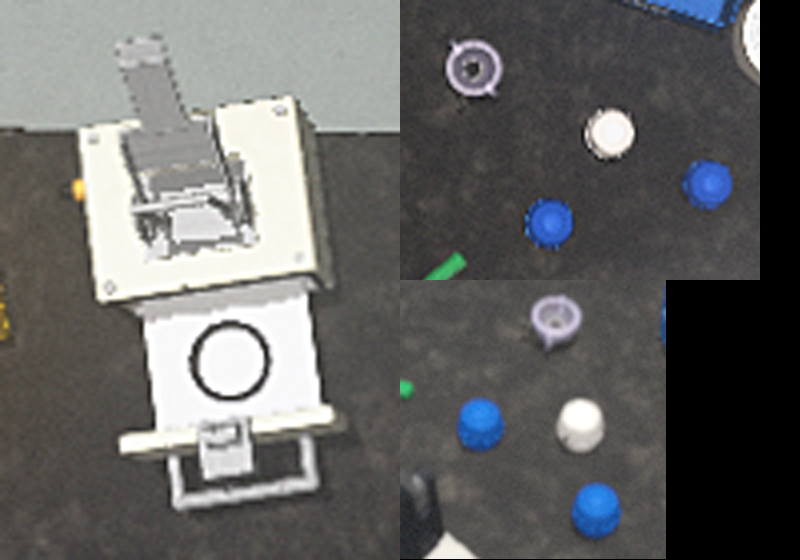

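The crop shows the white cap (top view (403,265)) apart from the blue decoys and the violet ring. It also shows the drawer open, with the nest ring at (212.5,235), the lever tip at about (190,157) and the loop bar at about (201,196). Next I'll work out the chamber frame.

Run:
```python
from h import *
import pickle
a,b=pickle.load(open("s0.pkl","rb"))
P=lambda u,v,z:onz(b,(155+u/4-.4,145+v/4-.4),z)
FL,FR,BL,BR=P(98,303,.076),P(325,280,.076),P(80,130,.076),P(292,97,.076)
hl,hr=P(178,500,.035),P(315,485,.035)
print("corners",FL,FR,BL,BR,np.linalg.norm(FL-FR),np.linalg.norm(FL-BL),np.linalg.norm(hl-hr))
y=(FL-FR)+(BL-BR)+(hl-hr)+(P(122,445,.074)-P(343,415,.074));x=(BL-FL)+(BR-FR)
print("yaw",np.arctan2(-y[0],y[1]),np.arctan2(x[1],x[0]))
h=cv2.cvtColor(b["image"],cv2.COLOR_RGB2GRAY)[222:248,198:228]
m=(cv2.resize(h,None,fx=4,fy=4,interpolation=cv2.INTER_CUBIC)<110).astype(np.uint8)
n,l,st,ce=cv2.connectedComponentsWithStats(m)
for i in range(1,n):
  if st[i,4]>100:print(st[i],ce[i]/4+[198,222],onz(b,ce[i]/4+[197.6,221.6],.031))
w=np.arctan2(-y[0],y[1]);nest=onz(b,(212.3,234.8),.031);c=(FL+FR+BL+BR)/4
X=np.array([np.cos(w),np.sin(w),0]);Y=np.array([-np.sin(w),np.cos(w),0])
print("origin",c,"nest rel",(nest-c)@X,(nest-c)@Y,"handle rel",((hl+hr)/2-c)@X,((hl+hr)/2-c)@Y)
for nm,u in(("levtip",(140,48)),("bar",(185,203)),("keepertop",(220,425))):
  o,d=ray(b,(155+u[0]/4-.4,145+u[1]/4-.4)); k=-((o-c)@Y)/(d@Y) ; 
  for z in(.1,.15,.2):
    q=onz(b,(155+u[0]/4-.4,145+u[1]/4-.4),z)-c; print(nm,z,q@X,q@Y)
```

```text
corners [0.53988723 0.16140999 0.076     ] [0.55505882 0.02847269 0.076     ] [0.64256558 0.1769897  0.076     ] [0.6632878  0.05167618 0.076     ] 0.13380023227513793 0.10385360108251193 0.08249760875355126
yaw 0.13940073157973928 0.18185576168071557
[  17   13   81   80 1259] [211.91521048 234.93943606] [0.51288954 0.09273817 0.031     ]
origin [0.60019986 0.10463714 0.076     ] nest rel -0.08897908085848422 -0.0014729440286465375 handle rel -0.16899326770615045 -0.0031867450620844326
levtip 0.1 0.08954401008523215 0.020625688894185226
levtip 0.15 0.07494199330340426 0.010194249137533718
levtip 0.2 0.06033997652157615 -0.00023719061911776207
bar 0.1 -0.004816345158811331 0.003117742132477036
bar 0.15 -0.015642119497162207 -0.006613040536897615
bar 0.2 -0.02646789383551309 -0.01634382320627232
keepertop 0.1 -0.13436275269127324 -0.004010358657432374
keepertop 0.15 -0.1400041607641639 -0.013455879188119389
keepertop 0.2 -0.14564556883705457 -0.02290139971880646
```

Call:
apply_moves:
  steps: "0.35 0.15 0 0 0 0 0.6; 0.7 0.3 0 0 0 -0.025 0.6; 1 0.45 0 0 0 -0.05 0.6; 1 0.6 0 0 0 -0.05 0.6; 1 0.8 0 0 0 -0.05 0.6;1 0.8 0 0 0 -0.05 0.6"

```text
clock: 0.6
tcp_pos: [0.2518, -0.4295, 0.2496]
tcp_rot: [-0.001, 0.996, 0.089, -0.0]
ft_force: [0.2, 0.3, -0.7]
opening: 0.0683
grip_force: 0.0
```

Call:
apply_moves:
  steps: "0.4 0.16 0 0 0 0 0.6; 0.8 0.32 0 0 0 0 0.6; 1 0.4 0 0 0 0 0.6"

```text
clock: 0.85
tcp_pos: [0.3336, -0.3995, 0.25]
tcp_rot: [-0.0, 0.996, 0.088, 0.0]
ft_force: [0.1, -0.4, -0.2]
opening: 0.0685
grip_force: 0.0
```

Call:
apply_moves:
  steps: "0.4 0.16 -0.2 0 0 0 0.6; 0.8 0.32 -0.5 0 0 0 0.6; 1 0.39 -0.8 0 0 0 0.6"

```text
clock: 1.1
tcp_pos: [0.4146, -0.3685, 0.1856]
tcp_rot: [0.001, 0.996, 0.088, 0.001]
ft_force: [-1.1, 0.0, -0.3]
opening: 0.0681
grip_force: 0.0
```

Call:
apply_moves:
  steps: "0.25 0 -0.2 0 0 0 0.6; 0.456 0 -0.5 0 0 0 0.6; 0.456 0 -0.8 0 0 0 0.6; 0.456 0 -1 0 0 0 0.6; 0.456 0 -1 0 0 0 0.6; 0.456 0 -1 0 0 0 0.6"

```text
clock: 1.6
tcp_pos: [0.4475, -0.3689, 0.1054]
tcp_rot: [-0.001, 0.996, 0.088, -0.001]
ft_force: [-0.7, -0.2, 0.8]
opening: 0.0682
grip_force: 0.0
```

Call:
apply_moves:
  steps: "0 0 -0.4 0 0 0 0.6; 0 0 -0.8 0 0 0 0.6; 0 0 -1 0 0 0 0.6; 0 0 -1 0 0 0 0.6; 0 0 -1 0 0 0 -0.5; 0 0 -1 0 0 0 -0.5; 0 0 -1 0 0 0 -0.5; 0 0 -1 0 0 0 -0.5; 0 0 -1 0 0 0 -0.5; 0 0 -1 0 0 0 -0.5; 0 0 -1 0 0 0 -0.5; 0 0 -1 0 0 0 -0.5"
  grip_force: 25

```text
clock: 2.6
tcp_pos: [0.4491, -0.3703, 0.0284]
tcp_rot: [0.002, 0.996, 0.088, 0.001]
ft_force: [-0.9, 0.5, 5.8]
opening: 0.0327
grip_force: 24.2
```

Call:
apply_moves:
  steps: "0 0 0.2 0 0 0 -0.5; 0 0 0.6 0 0 0 -0.5; 0 0 1 0 0 0 -0.5; 0 0 1 0 0 0 -0.5"

```text
clock: 2.93
tcp_pos: [0.4509, -0.372, 0.1132]
tcp_rot: [0.004, 0.996, 0.088, 0.003]
ft_force: [2.0, -2.3, -0.1]
opening: 0.0325
grip_force: 25.1
```

Call:
apply_moves:
  steps: "0 0.2 0.3 0 0 0 -0.5; 0 0.5 0.6 0 0 0 -0.5; 0 1 0.8 0 0 0 -0.5"

```text
clock: 3.18
tcp_pos: [0.4492, -0.2926, 0.1728]
tcp_rot: [0.002, 0.996, 0.086, 0.002]
ft_force: [1.3, 0.1, 0.3]
opening: 0.0326
grip_force: 25.1
```

Call:
apply_moves:
  steps: "0.1 0.5 0 0 0 0 -0.5; 0.2 1 0 0 0 0 -0.5"

```text
clock: 3.35
tcp_pos: [0.4649, -0.2098, 0.172]
tcp_rot: [0.001, 0.996, 0.087, 0.002]
ft_force: [0.6, 0.1, -0.4]
opening: 0.0325
grip_force: 25.1
```

Call:
apply_moves:
  steps: "0.1 0.5 0 0 0 0 -0.5; 0.2 1 0 0 0 0 -0.5"

```text
clock: 3.52
tcp_pos: [0.4806, -0.1289, 0.1711]
tcp_rot: [0.001, 0.996, 0.087, 0.001]
ft_force: [1.4, 0.5, -0.0]
opening: 0.0327
grip_force: 25.1
```

Call:
apply_moves:
  steps: "0.1 0.5 0 0 0 0 -0.5; 0.2 1 0 0 0 0 -0.5"

```text
clock: 3.68
tcp_pos: [0.4967, -0.0486, 0.171]
tcp_rot: [0.0, 0.996, 0.088, 0.001]
ft_force: [0.5, -0.4, -0.8]
opening: 0.0322
grip_force: 25.1
```

Call:
apply_moves:
  steps: "0.1 0.5 0 0 0 0 -0.5; 0.2 0.9 0 0 0 0 -0.5; 0.2 0.9 0 0 0 0 -0.5; 0.2 0.9 0 0 0 0 -0.5"

```text
clock: 4.02
tcp_pos: [0.5127, 0.0233, 0.1706]
tcp_rot: [0.0, 0.996, 0.089, 0.001]
ft_force: [-0.9, -0.1, -0.8]
opening: 0.0323
grip_force: 25.1
```

Run:
```python
from h import *
import pickle
a=snap("scene");b=snap("top");pickle.dump((a,b),open("s1.pkl","wb"))
n=np.array([.513,.0927,.031]);ps=proj(a,n)[0];pt=proj(b,n)[0];print(ps,pt,sense()["tcp_pos"])
o=[]
for s,p in((a,ps),(b,pt)):
    x,y=np.clip(p.astype(int)-[50,60],0,[540,360]);print(x,y)
    o.append(cv2.resize(cv2.cvtColor(s["image"],cv2.COLOR_RGB2BGR)[y:y+120,x:x+100],None,fx=4,fy=4,interpolation=cv2.INTER_CUBIC))
cv2.imwrite("pics/c1.png",np.hstack(o))
```

```text
[274.35921714 194.40742804] [211.53259739 234.49388761] [0.51225814 0.02130285 0.17023455]
224 134
161 174
```

View pics/c1.png

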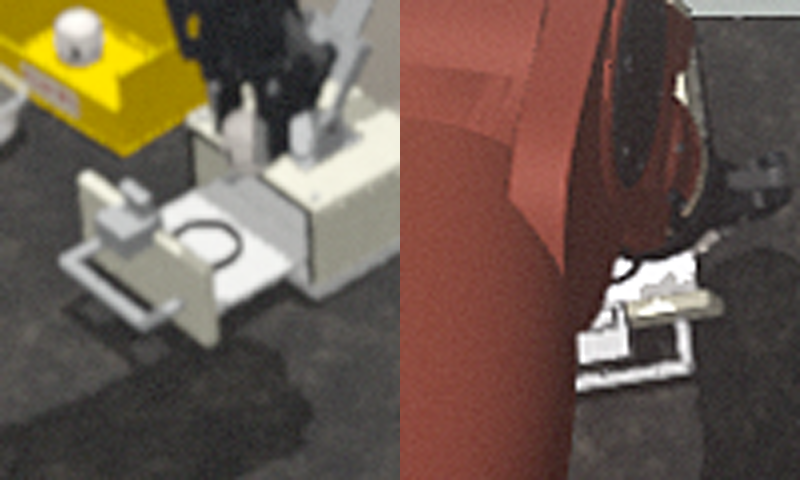

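Scene crop: the nest ring is at about (276,195) and the cap is held at about (285,168). The top view of the nest is blocked by the arm. I'll triangulate the nest and the held cap.

Run:
```python
from h import *
import pickle
a,_=pickle.load(open("s1.pkl","rb"));_,b=pickle.load(open("s0.pkl","rb"))
def ring(s,x0,y0,x1,y1):
    g=cv2.resize(cv2.cvtColor(s["image"],cv2.COLOR_RGB2GRAY)[y0:y1,x0:x1],None,fx=6,fy=6,interpolation=cv2.INTER_CUBIC)
    for th in(90,110,130,150):
        n,l,st,ce=cv2.connectedComponentsWithStats((g<th).astype(np.uint8))
        for i in range(1,n):
            if st[i,4]>300 and st[i,2]<g.shape[1]-5 and st[i,3]<g.shape[0]-5:
                p=np.argwhere(l==i)[:,::-1].astype(np.float32)
                hull=cv2.convexHull(p);e=cv2.fitEllipse(hull)
                c=(np.array(e[0])+.5)/6-.5+[x0,y0];print(th,st[i],c,np.array(e[1])/6,onz(s,c,.031));
ring(a,264,184,290,206);print();ring(b,198,222,228,248)
print("k",proj(a,[.5125,.0213,.16]))
```

```text
130 [ 22  32  97  29 626] [275.18440374 192.94645627] [ 8.14180374 15.99553808] [0.51771764 0.09666715 0.031     ]
130 [ 80  72  39  32 319] [280.24156952 198.18445969] [2.52680238 7.96204631] [0.51815415 0.07144446 0.031     ]
150 [  20   31  102   77 1572] [274.82110469 194.96151606] [13.06904221 18.1126709 ] [0.51289324 0.09012174 0.031     ]

90 [  26   20  120  118 2297] [212.02707163 234.79990514] [19.76620356 19.92411931] [0.51227927 0.09147585 0.031     ]
110 [  26   19  121  120 2823] [212.03331121 234.79521434] [20.00189209 20.13117727] [0.5122908  0.09146115 0.031     ]
130 [  25   19  123  120 3294] [212.05588023 234.81963348] [20.22234217 20.40238317] [0.51223271 0.09140438 0.031     ]
150 [  25   18  124  122 3771] [212.07586288 234.81854248] [20.43583806 20.59184392] [0.51223604 0.09135608 0.031     ]
k [[286.48502858 168.59963197]]
```

Call:
apply_moves:
  steps: "0 0.4 0 0 0 0 -0.5; 0 0.7 0 0 0 0 -0.5; 0 0.85 0 0 0 0 -0.5; 0 0.85 -0.3 0 0 0 -0.5; 0 0.85 -0.6 0 0 0 -0.5; 0 0.85 -0.9 0 0 0 -0.5; 0 0.85 -0.9 0 0 0 -0.5; 0 0.85 -0.9 0 0 0 -0.5; 0 0.85 -0.9 0 0 0 -0.5"

```text
clock: 4.87
tcp_pos: [0.5128, 0.089, 0.0987]
tcp_rot: [0.0, 0.996, 0.087, 0.001]
ft_force: [-0.6, -0.1, -0.0]
opening: 0.0327
grip_force: 25.2
```

Call:
apply_moves:
  steps: "0 0.02 -0.2 0 0 0 -0.5; 0 0.02 -0.35 0 0 0 -0.5; 0 0.02 -0.45 0 0 0 -0.5; 0 0.02 -0.5 0 0 0 -0.5; 0 0.02 -0.54 0 0 0 -0.5; 0 0.02 -0.56 0 0 0 -0.5; 0 0.02 -0.56 0 0 0 -0.5; 0 0.02 -0.56 0 0 0 -0.5"

```text
clock: 5.53
tcp_pos: [0.5138, 0.0913, 0.0543]
tcp_rot: [0.0, 0.996, 0.088, 0.002]
ft_force: [0.5, 0.4, 6.6]
opening: 0.0326
grip_force: 25.7
```

Call:
apply_moves:
  steps: "0 0 0.03 0 0 0 -0.1; 0 0 0.03 0 0 0 0.2; 0 0 0.03 0 0 0 0.5; 0 0 0.03 0 0 0 0.5; 0 0 0.03 0 0 0 0.5; 0 0 0.03 0 0 0 0.5; 0 0 0.3 0 0 0 0.5; 0 0 0.7 0 0 0 0.5; 0 0 1 0 0 0 0.5; 0 0 1 0 0 0 0.5"

```text
clock: 6.37
tcp_pos: [0.5146, 0.0914, 0.1369]
tcp_rot: [0.0, 0.996, 0.088, 0.003]
ft_force: [0.8, 0.1, 0.2]
opening: 0.064
grip_force: 0.0
```

Call:
apply_moves:
  steps: "-0.3 -0.1 0.4 0 0 0 0.2; -0.6 -0.1 0.6 0 0 0 0; -1 -0.16 0.6 0 0 0 -0.5; -1 -0.16 0.6 0 0 0 -1; -1 -0.16 0.6 0 0 0 -1"

```text
clock: 6.78
tcp_pos: [0.4307, 0.0784, 0.1805]
tcp_rot: [-0.0, 0.996, 0.088, -0.0]
ft_force: [0.6, -0.7, 0.5]
opening: 0.0066
grip_force: 0.0
```

Call:
apply_moves:
  steps: "-0.4 -0.07 0 0 0 0 -1; -0.8 -0.14 -0.1 0 0 0 -1; -1 -0.17 -0.2 0 0 0 -1; -1 -0.17 -0.2 0 0 0 -1; -1 -0.17 -0.2 0 0 0 -1"

```text
clock: 7.2
tcp_pos: [0.3523, 0.0649, 0.1644]
tcp_rot: [-0.0, 0.996, 0.088, 0.0]
ft_force: [0.9, -0.5, 1.8]
opening: -0.0003
grip_force: 0.0
```

Run:
```python
from h import *
import pickle
a=snap("scene");b=snap("top");pickle.dump((a,b),open("s2.pkl","wb"))
print(sense()["tcp_pos"],sense()["qpos"])
o=[]
for s,(x,y) in((a,(224,100)),(b,(160,150))):
    o.append(cv2.resize(cv2.cvtColor(s["image"],cv2.COLOR_RGB2BGR)[y:y+120,x:x+100],None,fx=4,fy=4,interpolation=cv2.INTER_CUBIC))
cv2.imwrite("pics/c2.png",np.hstack(o))
```

```text
[0.35370066 0.06490158 0.1649673 ] [-2.27260876e-02  5.38746894e-02 -6.90842787e-01  8.24572782e-01
  7.32477625e-05  2.94326642e+00]
```

View pics/c2.png

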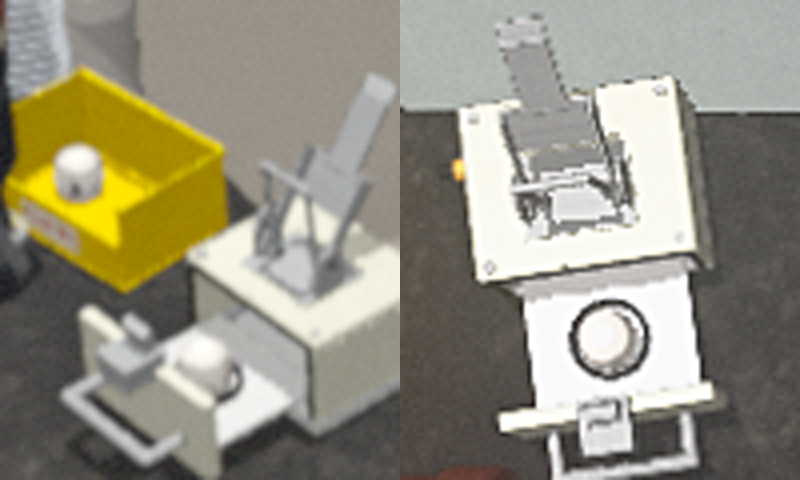

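The cap is seated, with the black ring concentric around it at top view (212.5,234.5). Joint 6 is near its limit, so I'll flip the tool half a turn. While it turns I'll refine the chamber frame from the clear top view.

Call:
apply_moves:
  steps: "0 0 0 0 0 0.5 -1; 0 0 0 0 0 0.5 -1; 0 0 0 0 0 0.5 -1; 0 0 0 0 0 0.5 -1; 0 0 0 0 0 0.5 -1; 0 0 0 0 0 0.5 -1; 0 0 0 0 0 0.5 -1; 0 0 0 0 0 0.5 -1; 0 0 0 0 0 0.5 -1; 0 0 0 0 0 0.5 -1; 0 0 0 0 0 0.5 -1; 0 0 0 0 0 0.5 -1; 0 0 0 0 0 0.5 -1"

```text
clock: 8.38
tcp_pos: [0.3536, 0.065, 0.1649]
tcp_rot: [0.0, 0.64, 0.769, 0.0]
ft_force: [-0.6, -0.4, 0.1]
opening: -0.0
grip_force: 0.0
```

Call:
apply_moves:
  steps: "0 0 0 0 0 0.49 -1; 0 0 0 0 0 0.49 -1; 0 0 0 0 0 0.49 -1; 0 0 0 0 0 0.49 -1; 0 0 0 0 0 0.49 -1; 0 0 0 0 0 0.49 -1; 0 0 0 0 0 0.49 -1; 0 0 0 0 0 0.49 -1; 0 0 0 0 0 0.49 -1; 0 0 0 0 0 0.49 -1; 0 0 0 0 0 0.49 -1; 0 0 0 0 0 0.49 -1; 0 0 0 0 0 0.49 -1"

```text
clock: 9.47
tcp_pos: [0.3537, 0.065, 0.1649]
tcp_rot: [0.001, -0.076, 0.997, -0.0]
ft_force: [-0.3, 0.7, -0.6]
opening: -0.0001
grip_force: 0.0
```

Run:
```python
from h import *
import pickle
a,b=pickle.load(open("s2.pkl","rb"))
T=lambda u,v:((u-400+.5)/4-.5+160,(v+.5)/4-.5+150)
S=lambda u,v:((u+.5)/4-.5+224,(v+.5)/4-.5+100)
P=lambda u,v,z:onz(b,T(u,v),z)
FL,FR,BL,BR=P(478,283,.076),P(703,262,.076),P(459,110,.076),P(676,78,.076)
for p in(FL,FR,BL,BR):print(p)
yd=[("front",FL-FR),("back",BL-BR),("panel",P(500,430,.074)-P(718,403,.074)),("handle",P(560,475,.035)-P(692,460,.035))]
for n,d in yd:print(n,np.linalg.norm(d),np.arctan2(-d[0],d[1]))
for n,d in(("L",BL-FL),("R",BR-FR)):print(n,np.linalg.norm(d),np.arctan2(d[1],d[0]))
# triangulate latch points
for n,s,t in(("bar",(286,180),(565,185)),("levtip",(378,83),(520,20)),("keeper",(140,325),(604,403)),("roofFL",(192,255),(478,283)),("roofFR",(315,333),(703,262)),("handle",(110,440),(627,467))):
    print(n,*tri(a,S(*s),b,T(*t)))
print(sense()["qpos"],sense()["tcp_pos"],sense()["tcp_rot"])
```

```text
[0.53982916 0.16134808 0.076     ]
[0.55381416 0.02954092 0.076     ]
[0.64250225 0.17752709 0.076     ]
[0.66264895 0.04922897 0.076     ]
front 0.13254700408165995 0.10570645822402595
back 0.1298703120825798 0.1557584331527057
panel 0.12799906823965418 0.13896116672695702
handle 0.0795329309813933 0.1299751520483885
L 0.1039399950887259 0.15629274769599205
R 0.11060122556418486 0.17896310577775545
bar [0.58174069 0.09432553 0.15899547] 0.002317175402318282
levtip [0.66537787 0.1169731  0.18793582] 0.004699295606900279
keeper [0.46709401 0.07957908 0.1039296 ] 0.003081208508278687
roofFL [0.54251948 0.16017134 0.07543137] 0.005855001899759802
roofFR [0.55355929 0.02482924 0.09651461] 0.0064124681478840055
handle [0.43737752 0.07953283 0.02442639] 0.0005584397925729326
[-2.24888440e-02  5.42251943e-02 -6.90581942e-01  8.24871645e-01
  6.47492646e-05 -1.74249354e-01] [0.35367907 0.06498304 0.16492838] [ 5.59250822e-04 -7.58074649e-02  9.97122317e-01 -2.26592357e-05]
```

Call:
apply_moves:
  steps: "0.1 0 -0.3 0.006 -0.041 0 -1; 0.2 0.04 -0.6 0.012 -0.082 0 -1; 0.3 0.075 -0.9 0.012 -0.082 0 -1; 0.3 0.075 -1 0.012 -0.082 0 -1"

```text
clock: 9.8
tcp_pos: [0.3758, 0.0712, 0.0828]
tcp_rot: [0.131, -0.071, 0.989, 0.01]
ft_force: [-1.0, -0.3, -1.8]
opening: 0.0001
grip_force: 0.0
```

Call:
apply_moves:
  steps: "0 0 -0.3 0 0 0 -1; 0 0 -0.48 0 0 0 -1; 0 0 -0.48 0 0 0 -1; 0.2 0.03 -0.48 0 0 0 -1; 0.4 0.06 -0.48 0 0 0 -1; 0.5 0.075 -0.48 0 0 0 -1; 0.6 0.09 -0.48 0 0 0 -1; 0.7 0.104 -0.48 0 0 0 -1; 0.8 0.119 -0.48 0 0 0 -1; 0.9 0.134 -0.48 0 0 0 -1; 1 0.149 -0.48 0 0 0 -1"

```text
clock: 10.72
tcp_pos: [0.4563, 0.083, 0.0463]
tcp_rot: [0.129, -0.072, 0.989, 0.01]
ft_force: [-3.3, 0.3, 0.7]
opening: 0.0004
grip_force: 0.9
```

Call:
apply_moves:
  steps: "0.1 0.015 0 0 0 0 -1; 0.2 0.03 0 0 0 0 -1; 0.28 0.042 0 0 0 0 -1; 0.34 0.051 0 0 0 0 -1; 0.38 0.057 0 0 0 0 -1; 0.42 0.063 0 0 0 0 -1; 0.45 0.067 0 0 0 0 -1; 0.45 0.067 0 0 0 0 -1"

```text
clock: 11.38
tcp_pos: [0.4926, 0.0881, 0.0464]
tcp_rot: [0.13, -0.071, 0.989, 0.009]
ft_force: [0.1, -0.2, -0.2]
opening: 0.0001
grip_force: 0.1
```

Call:
apply_moves:
  steps: "0.02 0.003 0 0 0 0 -1; 0.04 0.006 0 0 0 0 -1; 0.06 0.009 0 0 0 0 -1; 0.08 0.012 0 0 0 0 -1"

```text
clock: 11.72
tcp_pos: [0.4942, 0.0887, 0.0447]
tcp_rot: [0.126, -0.071, 0.989, 0.009]
ft_force: [-17.9, -2.3, 7.2]
opening: 0.0001
grip_force: 7.4
```

Call:
apply_moves:
  steps: "0.02 0.003 0 0 0 0 -1; 0.04 0.006 0 0 0 0 -1; 0.06 0.009 0 0 0 0 -1; 0.08 0.012 0 0 0 0 -1"

```text
clock: 12.05
tcp_pos: [0.4951, 0.0894, 0.0424]
tcp_rot: [0.121, -0.071, 0.99, 0.009]
ft_force: [-30.6, -5.3, 11.1]
opening: -0.0
grip_force: 13.9
```

Call:
apply_moves:
  steps: "-0.3 -0.045 0 0 0 0 -1; -0.6 -0.09 0 0 0 0 -1; -1 -0.149 0 0 0 0 -1; -1 -0.149 0 -0.006 0.041 0 -1; -1 -0.149 0.5 -0.012 0.082 0 -0.6; -1 -0.149 1 -0.012 0.082 0 -0.25; -1 -0.149 1 -0.012 0.082 0 -0.25"

```text
clock: 12.63
tcp_pos: [0.427, 0.078, 0.129]
tcp_rot: [-0.0, -0.072, 0.997, -0.0]
ft_force: [1.3, -0.9, 0.5]
opening: 0.0318
grip_force: 0.0
```

Call:
apply_moves:
  steps: "0 0 0.5 0 0 0 -0.25; 0 0 1 0 0 0 -0.25; 0.3 0.045 1 0 0 0 -0.25; 0.6 0.09 1 0 0 0 -0.25; 0.6 0.09 1 0 0 0 -0.25; 0.6 0.09 1 0 0 0 -0.25"

```text
clock: 13.13
tcp_pos: [0.4736, 0.0853, 0.2062]
tcp_rot: [0.0, -0.072, 0.997, -0.0]
ft_force: [-0.8, 0.2, -0.3]
opening: 0.0323
grip_force: 0.0
```

Run:
```python
from h import *
import pickle
a=snap("scene");b=snap("top");pickle.dump((a,b),open("s3.pkl","wb"))
s=sense();print(s["tcp_pos"],s["tcp_rot"],s["opening"],s["ft_force"],s["qpos"])
o=[]
for s,(x,y) in((a,(240,90)),(b,(160,140))):
    o.append(cv2.resize(cv2.cvtColor(s["image"],cv2.COLOR_RGB2BGR)[y:y+120,x:x+80],None,fx=5,fy=5,interpolation=cv2.INTER_CUBIC))
cv2.imwrite("pics/c3.png",np.hstack(o))
```

```text
[0.47197185 0.08523506 0.20585959] [-6.20138599e-04 -7.20696490e-02  9.97399408e-01 -4.04754351e-05] 0.03200810258255728 [ 0.12844137 -0.47792723  0.64712178] [ 2.61654960e-02  2.37686139e-01 -3.46786321e-01  9.87559114e-01
 -1.37856714e-04 -1.18098815e-01]
```

View pics/c3.png

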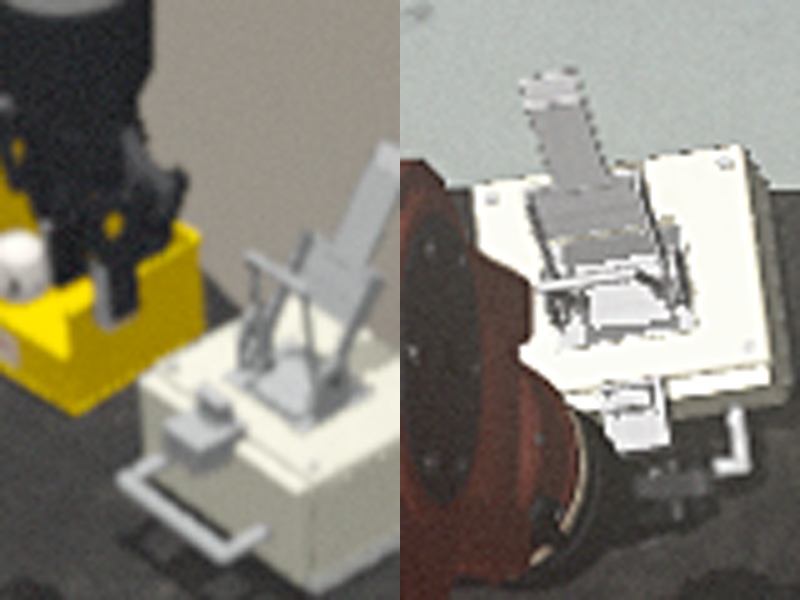

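Both views show the drawer shut, with the loop standing (bar in the scene crop from (247,255) to (308,290)) and the lever leaning back behind it. I'll triangulate these.

Run:
```python
from h import *
import pickle
a,b=pickle.load(open("s3.pkl","rb"))
S=lambda u,v:((u+.5)/5-.5+240,(v+.5)/5-.5+90)
T=lambda u,v:((u-400+.5)/5-.5+160,(v+.5)/5-.5+140)
O=np.array([.6005,.1041,0]);w=.148;X=np.array([np.cos(w),np.sin(w),0]);Y=np.array([-np.sin(w),np.cos(w),0])
for n,s,t in(("barL",(247,255),(540,288)),("barR",(308,291),(657,272)),("wideL",(312,236),(527,197)),("wideR",(384,280),(640,178)),("tipL",(382,145),(520,75)),("tipR",(400,150),(578,68)),("keepTop",(215,385),(632,380)),("blockFL",(165,432),(612,450)),("blockFR",(205,470),(668,445))):
    p,e=tri(a,S(*s),b,T(*t));print(n,p.round(4),"rel",((p-O)@X).round(4),((p-O)@Y).round(4),p[2].round(4),"e",round(e,4))
```

```text
barL [0.5805 0.1244 0.1538] rel -0.0168 0.0231 0.1538 e 0.0001
barR [0.5856 0.0716 0.1615] rel -0.0195 -0.0299 0.1615 e 0.0024
wideL [0.6241 0.1346 0.1431] rel 0.0278 0.0266 0.1431 e 0.0012
wideR [0.6342 0.0838 0.1419] rel 0.0304 -0.0251 0.1419 e 0.0031
tipL [0.6668 0.1306 0.1852] rel 0.0695 0.0164 0.1852 e 0.0032
tipR [0.6637 0.1034 0.1986] rel 0.0624 -0.01 0.1986 e 0.0092
keepTop [0.5446 0.0929 0.1075] rel -0.057 -0.0028 0.1075 e 0.0057
blockFL [0.5183 0.1056 0.0802] rel -0.0811 0.0136 0.0802 e 0.0003
blockFR [0.5242 0.0807 0.0696] rel -0.0789 -0.0119 0.0696 e 0.004
```

Call:
apply_moves:
  steps: "0.4 0.056 0 0 0 0 -0.25; 0.8 0.112 0 0 0 0 -0.25; 0.8 0.112 0 0 0 0 -0.25"

```text
clock: 13.48
tcp_pos: [0.5406, 0.0945, 0.2058]
tcp_rot: [0.001, -0.072, 0.997, -0.0]
ft_force: [-2.3, -0.3, 0.0]
opening: 0.0323
grip_force: 0.0
```

Call:
apply_moves:
  steps: "0.4 0.056 0 0 0 0 -0.25; 0.87 0.12 0 0 0 0 -0.25; 0.87 0.12 0 0 0 0 -0.25; 0.87 0.12 0 0 0 0 -0.25; 0.87 0.12 0 0 0 0 -0.25"

```text
clock: 13.9
tcp_pos: [0.6051, 0.1038, 0.2057]
tcp_rot: [-0.001, -0.072, 0.997, -0.0]
ft_force: [-0.8, -1.2, -0.0]
opening: 0.0323
grip_force: 0.0
```

Call:
apply_moves:
  steps: "0 0 -0.2 0 0 0 -0.25; 0 0 -0.4 0 0 0 -0.25; 0 0 -0.53 0 0 0 -0.25; 0 0 -0.53 0 0 0 -0.25; 0 0 -0.53 0 0 0 -0.25"

```text
clock: 14.32
tcp_pos: [0.6054, 0.1038, 0.1641]
tcp_rot: [-0.001, -0.072, 0.997, -0.0]
ft_force: [0.5, -0.2, 0.2]
opening: 0.0322
grip_force: 0.0
```

Run:
```python
from h import *
a=snap("scene");s=sense();print(s["tcp_pos"],s["ft_force"])
x,y=240,80
cv2.imwrite("pics/c4.png",cv2.resize(cv2.cvtColor(a["image"],cv2.COLOR_RGB2BGR)[y:y+100,x:x+100],None,fx=5,fy=5,interpolation=cv2.INTER_CUBIC))
```

```text
[0.60611396 0.10392667 0.16471543] [ 0.97691766 -0.37369068 -0.16930304]
```

View pics/c4.png

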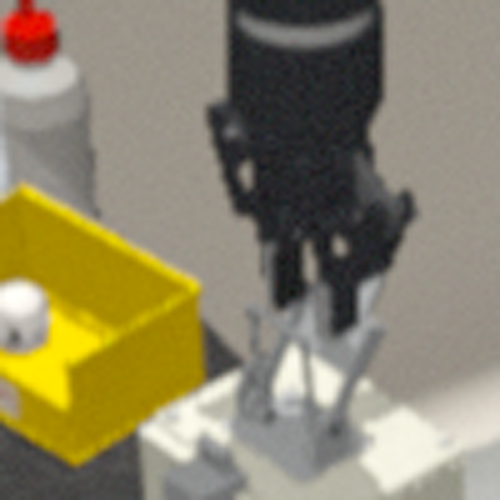

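The fingers stand behind the bar (bar at about (250,308) to (305,340) in the crop). Next I push the loop forward and down along its arc.

Call:
apply_moves:
  steps: "0 0 -0.06 0 0 0 -0.25; -0.1 -0.015 -0.06 0 0 0 -0.25; -0.2 -0.03 -0.06 0 0 0 -0.25; -0.3 -0.045 -0.06 0 0 0 -0.25; -0.42 -0.063 -0.07 0 0 0 -0.25; -0.52 -0.078 -0.1 0 0 0 -0.25; -0.63 -0.094 -0.14 0 0 0 -0.25; -0.73 -0.109 -0.21 0 0 0 -0.25; -0.82 -0.122 -0.28 0 0 0 -0.25; -0.82 -0.122 -0.28 0 0 0 -0.25"

```text
clock: 15.2
tcp_pos: [0.5382, 0.094, 0.1409]
tcp_rot: [-0.001, -0.072, 0.997, 0.0]
ft_force: [-0.4, -0.2, -0.5]
opening: 0.0322
grip_force: 0.0
```

Run:
```python
from h import *
a=snap("scene");s=sense();print(s["tcp_pos"],s["ft_force"])
x,y=220,80
cv2.imwrite("pics/c5.png",cv2.resize(cv2.cvtColor(a["image"],cv2.COLOR_RGB2BGR)[y:y+110,x:x+110],None,fx=5,fy=5,interpolation=cv2.INTER_CUBIC))
```

```text
[0.53942017 0.09406713 0.14148754] [-0.19072697 -0.54512465  0.29465928]
```

View pics/c5.png

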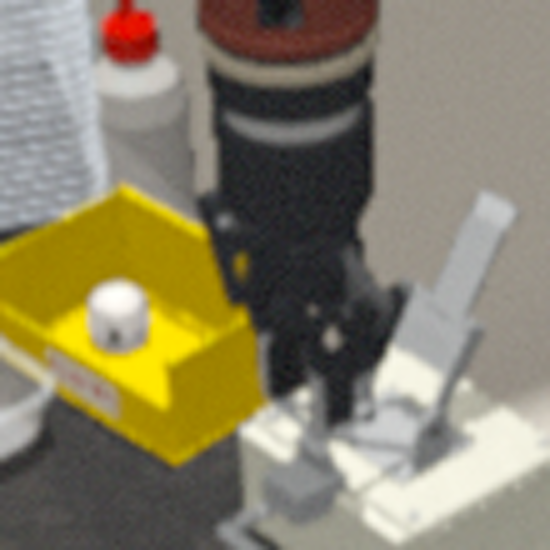

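The loop is leaning forward under the fingers, so I continue down.

Call:
apply_moves:
  steps: "-0.07 -0.01 -0.1 0 0 0 -0.25; -0.14 -0.021 -0.2 0 0 0 -0.25; -0.16 -0.024 -0.3 0 0 0 -0.25; -0.18 -0.027 -0.38 0 0 0 -0.25; -0.18 -0.027 -0.42 0 0 0 -0.25; -0.18 -0.027 -0.42 0 0 0 -0.25"

```text
clock: 15.75
tcp_pos: [0.5262, 0.092, 0.1081]
tcp_rot: [-0.0, -0.072, 0.997, -0.0]
ft_force: [-4.5, -0.4, 8.6]
opening: 0.032
grip_force: 4.0
```

Call:
apply_moves:
  steps: "0 0 -0.03 0 0 0 -0.25; 0 0 -0.05 0 0 0 -0.25; 0 0 -0.05 0 0 0 -0.25"

```text
clock: 16.0
tcp_pos: [0.5264, 0.092, 0.1071]
tcp_rot: [0.001, -0.072, 0.997, -0.0]
ft_force: [-16.7, -1.6, 44.0]
opening: 0.0319
grip_force: 22.0
```

Call:
apply_moves:
  steps: "0 0 0.2 0 0 0 -0.25; 0 0 0.6 0 0 0 -0.25; 0 0 1 0 0 0 0.18; 0 0 1 0 0 0 0.18"

```text
clock: 16.33
tcp_pos: [0.5299, 0.0922, 0.1896]
tcp_rot: [0.004, -0.072, 0.997, -0.0]
ft_force: [1.0, -0.2, 0.5]
opening: 0.0502
grip_force: 0.0
```

Call:
apply_moves:
  steps: "0 0 0.4 0 0 0 0.18; 0 0 0.6 0 0 0 0.18; 0.4 0.06 0.6 0 0 0 0.18; 0.8 0.12 0.6 0 0 0 0.18; 0.8 0.12 0.6 0 0 0 0.18; 0.8 0.12 0.6 0 0 0 0.18"

```text
clock: 16.83
tcp_pos: [0.5916, 0.1017, 0.231]
tcp_rot: [-0.0, -0.072, 0.997, 0.0]
ft_force: [-0.5, -1.1, 1.0]
opening: 0.0505
grip_force: 0.0
```

Run:
```python
from h import *
import pickle
a=snap("scene");b=snap("top");pickle.dump((a,b),open("s4.pkl","wb"));s=sense();print(s["tcp_pos"],s["ft_force"],s["opening"])
x,y=240,90
o=[]
for s,(x,y) in((a,(240,90)),(b,(160,140))):
    o.append(cv2.resize(cv2.cvtColor(s["image"],cv2.COLOR_RGB2BGR)[y:y+100,x:x+80],None,fx=5,fy=5,interpolation=cv2.INTER_CUBIC))
cv2.imwrite("pics/c6.png",np.hstack(o))
```

```text
[0.58988867 0.10158819 0.23138289] [-0.09524137  0.75903628 -0.14060243] 0.05081917563055183
```

View pics/c6.png

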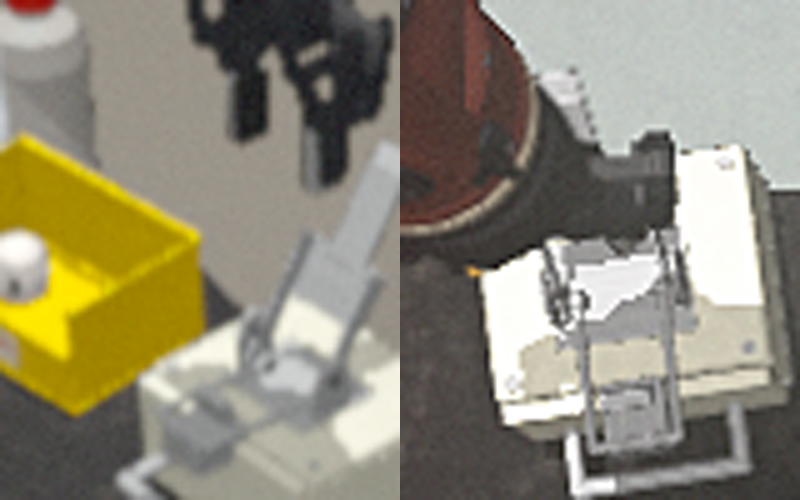

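The loop lies level, with its bar in front of the keeper post (top crop (632,443)). The lever is unchanged, so I pinch its grip next.

Call:
apply_moves:
  steps: "0.4 0.06 0 0 0 0 0.18; 0.81 0.125 0 0 0 0 0.18; 0.81 0.125 0 0 0 0 0.18; 0.81 0.125 -0.3 0 0 0 0.18; 0.81 0.125 -0.55 0 0 0 0.18; 0.81 0.125 -0.7 0 0 0 0.18; 0.81 0.125 -0.7 0 0 0 0.18"

```text
clock: 17.52
tcp_pos: [0.6527, 0.1114, 0.1731]
tcp_rot: [-0.003, -0.072, 0.997, 0.0]
ft_force: [-0.2, -0.5, -0.4]
opening: 0.0505
grip_force: 0.0
```

Call:
apply_moves:
  steps: "0 0 0 0 0 0 -0.8; 0 0 0 0 0 0 -0.8; 0 0 0 0 0 0 -0.8; 0 0 0 0 0 0 -0.8; 0 0 0 0 0 0 -0.8; 0 0 0 0 0 0 -0.8"
  grip_force: 30

```text
clock: 18.02
tcp_pos: [0.6548, 0.1144, 0.1774]
tcp_rot: [0.001, -0.073, 0.997, 0.002]
ft_force: [-3.0, 12.5, -1.2]
opening: 0.0251
grip_force: 32.1
```

Call:
apply_moves:
  steps: "-0.08 0.03 0.05 0 0 0 -0.8; -0.163 0.015 0.09 0 0 0 -0.8; -0.24 0.005 0.13 0 0 0 -0.8; -0.326 -0.01 0.16 0 0 0 -0.8; -0.41 -0.02 0.185 0 0 0 -0.8; -0.495 -0.034 0.205 0 0 0 -0.8; -0.6 -0.05 0.22 0 0 0 -0.8; -0.707 -0.065 0.225 0 0 0 -0.8; -0.85 -0.087 0.215 0 0 0 -0.8; -0.965 -0.104 0.195 0 0 0 -0.8; -0.965 -0.104 0.195 0 0 0 -0.8"

```text
clock: 18.93
tcp_pos: [0.5785, 0.1026, 0.1946]
tcp_rot: [0.003, -0.072, 0.997, -0.001]
ft_force: [3.7, -1.4, 9.3]
opening: 0.0253
grip_force: 38.5
```

Call:
apply_moves:
  steps: "-0.09 -0.013 -0.01 0 0 0 -0.8; -0.178 -0.027 -0.03 0 0 0 -0.8; -0.26 -0.038 -0.065 0 0 0 -0.8; -0.341 -0.051 -0.108 0 0 0 -0.8; -0.42 -0.062 -0.155 0 0 0 -0.8; -0.49 -0.073 -0.21 0 0 0 -0.8; -0.56 -0.083 -0.27 0 0 0 -0.8; -0.623 -0.093 -0.334 0 0 0 -0.8; -0.68 -0.102 -0.405 0 0 0 -0.8; -0.737 -0.11 -0.476 0 0 0 -0.8; -0.737 -0.11 -0.476 0 0 0 -0.8"

```text
clock: 19.85
tcp_pos: [0.5175, 0.0926, 0.1541]
tcp_rot: [-0.0, -0.071, 0.997, -0.002]
ft_force: [-3.6, -9.5, 6.9]
opening: 0.0253
grip_force: 31.6
```

Call:
apply_moves:
  steps: "-0.05 -0.03 -0.08 0 0 0 -0.8; -0.09 -0.043 -0.159 0 0 0 -0.8; -0.125 -0.049 -0.245 0 0 0 -0.8; -0.156 -0.053 -0.329 0 0 0 -0.8; -0.175 -0.056 -0.39 0 0 0 -0.8; -0.187 -0.058 -0.446 0 0 0 -0.8; -0.195 -0.059 -0.51 0 0 0 -0.8; -0.204 -0.06 -0.57 0 0 0 -0.8; -0.204 -0.06 -0.6 0 0 0 -0.8; -0.204 -0.06 -0.6 0 0 0 -0.8"

```text
clock: 20.68
tcp_pos: [0.5012, 0.0895, 0.1052]
tcp_rot: [-0.001, -0.072, 0.997, 0.0]
ft_force: [-6.2, -1.3, 1.7]
opening: 0.0254
grip_force: 40.8
```

Call:
apply_moves:
  steps: "0 0 0 0 0 0 0; 0 0 0 0 0 0 0.18; 0 0 0 0 0 0 0.18; 0 0 0 0 0 0 0.18; 0 0 0 0 0 0 0.18; 0 0 0.3 0 0 0 0.18; 0 0 0.7 0 0 0 0.18; 0 0 1 0 0 0 0.18; 0 0 1 0 0 0 0.18"

```text
clock: 21.43
tcp_pos: [0.5054, 0.0898, 0.1899]
tcp_rot: [0.004, -0.072, 0.997, -0.0]
ft_force: [0.8, 0.2, -0.2]
opening: 0.0501
grip_force: 0.0
```

Call:
apply_moves:
  steps: "-0.4 -0.2 0.2 0 0 0 0.18; -0.8 -0.4 0.4 0 0 0 0.18; -1 -0.8 0.4 0 0 0 0.18; -1 -1 0.4 0 0 0 0.18; -1 -1 0.4 0 0 0 0.18"

```text
clock: 21.85
tcp_pos: [0.4222, 0.0076, 0.2176]
tcp_rot: [0.0, -0.071, 0.997, -0.001]
ft_force: [1.2, 0.9, -1.4]
opening: 0.0504
grip_force: 0.0
```

Run:
```python
from h import *
import pickle
a=snap("scene");b=snap("top");pickle.dump((a,b),open("s5.pkl","wb"));s=sense();print(s["clock"],s["tcp_pos"],s["ft_force"],s["opening"])
o=[]
for s,(x,y) in((a,(220,90)),(b,(160,140))):
    o.append(cv2.resize(cv2.cvtColor(s["image"],cv2.COLOR_RGB2BGR)[y:y+120,x:x+80],None,fx=5,fy=5,interpolation=cv2.INTER_CUBIC))
cv2.imwrite("pics/c7.png",np.hstack(o))
```

```text
21.95 [0.42279187 0.00942965 0.21730899] [ 0.16839559  0.37325772 -0.23380215] 0.05058619006832369
```

View pics/c7.png

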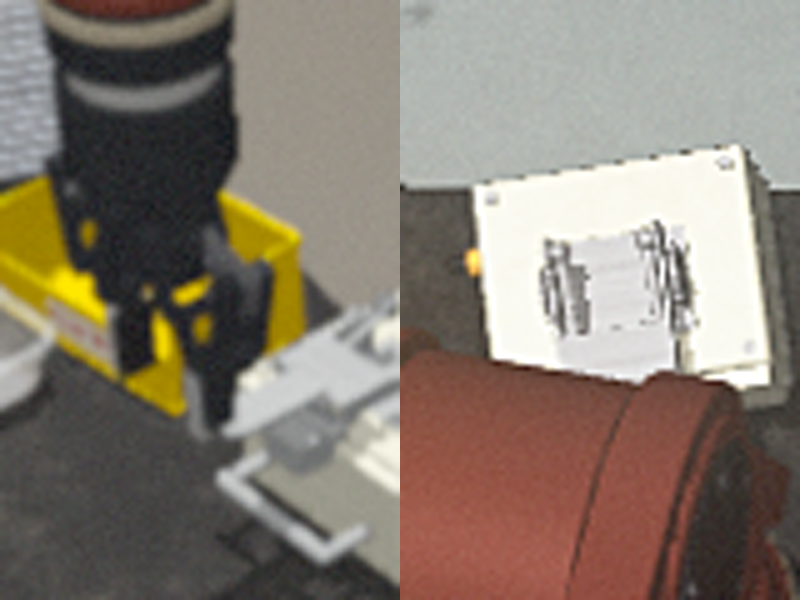

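The picture shows the lever lying flat, with its tip at scene crop (230,430), and the drawer shut. I'll press on the handle with closed fingers to confirm by contact height that it is fully snapped.

Call:
apply_moves:
  steps: "0.4 0.5 0 0 0 0 -0.5; 0.8 0.8 0 0 0 0 -1; 1 1 0 0 0 0 -1; 1 1 -0.4 0 0 0 -1; 1 1 -0.8 0 0 0 -1; 1 1 -0.95 0 0 0 -1; 1 1 -0.95 0 0 0 -1; 1 1 -0.95 0 0 0 -1"

```text
clock: 22.62
tcp_pos: [0.5023, 0.0906, 0.1408]
tcp_rot: [-0.001, -0.073, 0.997, 0.0]
ft_force: [-0.0, -0.5, 0.3]
opening: -0.0002
grip_force: 0.0
```

Call:
apply_moves:
  steps: "0 0 -0.03 0 0 0 -1; 0 0 -0.06 0 0 0 -1; 0 0 -0.09 0 0 0 -1; 0 0 -0.12 0 0 0 -1; 0 0 -0.12 0 0 0 -1"

```text
clock: 23.03
tcp_pos: [0.5027, 0.0896, 0.1318]
tcp_rot: [0.0, -0.072, 0.997, -0.0]
ft_force: [0.2, 0.4, 0.2]
opening: 0.0001
grip_force: 0.0
```

Call:
apply_moves:
  steps: "0 0 -0.02 0 0 0 -1; 0 0 -0.04 0 0 0 -1; 0 0 -0.06 0 0 0 -1; 0 0 -0.06 0 0 0 -1"

```text
clock: 23.37
tcp_pos: [0.5029, 0.0896, 0.1289]
tcp_rot: [0.001, -0.072, 0.997, -0.0]
ft_force: [-8.0, -0.4, 25.4]
opening: 0.0002
grip_force: 12.9
```

Call:
apply_moves:
  steps: "0 0 0.3 0 0 0 -1; 0 0 0.7 0 0 0 -1; 0 0 1 0 0 0 -1; -0.4 -0.2 1 0 0 0 -1; -0.8 -0.5 1 0 0 0 -1; -0.8 -0.5 1 0 0 0 -1; -0.8 -0.5 1 0 0 0 -1; -0.8 -0.5 1 0 0 0 -1"

```text
clock: 24.03
tcp_pos: [0.4392, 0.0496, 0.2073]
tcp_rot: [0.001, -0.072, 0.997, 0.0]
ft_force: [-0.2, -0.4, 0.0]
opening: 0.0003
grip_force: 0.0
```

Run:
```python
from h import *
s=sense();print(s["tcp_pos"],s["ft_force"]);print(sign_off())
```

```text
[0.4392263  0.04956007 0.20734261] [-0.15361289 -0.40488516  0.00140563]
the job is handed in; nothing more can be done
None
```

I handed the job in at about 24 s with the cap seated in the nest, the drawer shut, the loop hooked and the lever flat. No verdict came back; loop tension I could only infer from the resistance while throwing the lever, and I never approached the violet housing but did not re-check its position.

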